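# Sort contaminated waste from a tray with self-closing forceps

## Task

Both things in the metal tray are contaminated, so clear it with the self-closing forceps from the white stand (squeezing the blue finger grips opens the jaws, easing off lets them grip), never touching either thing with the gripper or arm: first the used orange lancet into the yellow sharps pot with the red rim, then the green screw cap into the clear plastics box. Then stand the forceps back in the well of their stand, tips down and jaws closed. Do not drop the forceps, and leave the bottles and the marker pen where they are.

Things in the scene. Friction and masses are not known exactly. Their poses are not given: they have to be found in the camera images.
- forceps: self-closing cross-lock steel forceps, 147 mm long, 65 g, standing tips down in the stand. Origin midway between the closed jaw ends; z up the tool, y the way the jaws open and the grips are squeezed, x along the jaw width. Head 12 (x) x 13 (y) mm, z 134 to 147. Jaws 9 mm wide (x), each 3 mm thick, flat gripping faces z 0 to 14; closed arms 18 mm across (y) at z 36, 30 mm at z 92
- jaw_tips (a point): point between the jaw tips, 4 mm above their ends; axes as the forceps
- finger_grips (a point): midway between the two blue cushioned finger grips, 100 mm above the jaw ends, 47 mm below the head's top; axes as the forceps. Gripped from above, fingers closing along y. Each grip 15 (x) x 18 (z) mm; 42 mm over their outer faces at rest. A cushion gives 1.5 mm under 1 to 5 N before its arm moves: a light squeeze (39 to 42 mm) holds the tool with jaws closed
- forceps_left (a joint): angle of each arm (both alike): 0 closed, 0.115 fully open. Arms start to move at 11 N a side, fully open at 17 N. Jaw gap = 3.5 x (38 mm - width over grips), up to 32 mm at 29 mm. With a part of width w in the jaws the angle stays at w / 0.27 m and the light hold is 39 to 42 mm less 0.25 w: squeezed more the jaws drop the part, opened more the forceps fall
- forceps_stand: fixed white block, 50 (x) x 58 (y) mm, rim 62 mm above the worktop, on an 80 x 100 x 6 mm grey plate, with one rectangular well 22 (x) x 32 (y) mm, floor 6 mm above the worktop; inside it the jaws cannot open fully. Origin on the worktop under the well's centre; y is the well's long side, along which the forceps' y lies
- well_floor (a point): centre of the well's floor, where the jaw tips stand, 6 mm above the worktop; axes as the stand
- tray: fixed metal instrument tray, 150 (x) x 200 (y) mm, wall 3 mm, lip 160 x 210 mm, rim 19 mm high, inner floor 3 mm above the worktop; origin: centre of its underside on the worktop
- lancet: used lancet lying in the tray: orange plastic body 22 (x) x 8 (y) x 9 (z) mm with a steel needle at +x, 37 mm long in all, 12 g. Origin on its underside, 15 mm from the blunt end: the 8 mm wide body reaches from x = -15 to +7 mm, so its middle is at x = -4 mm. Grip it across y
- screw_cap: green screw cap standing upright in the tray, 18 mm diameter (19 mm over the ribs), 14 mm tall, 12 g; origin: centre of its underside
- sharps_pot: fixed yellow round pot with red collar round the rim, the smaller yellow container at the front of the worktop, 100 mm across, rim at 77 mm above the worktop, inside width 78 mm at the floor, 88 mm at the mouth; origin: centre of its underside. Its place and that of the plastics box may be swapped
- plastics_box: fixed clear open plastic box, 90 (x) x 128 (y) x 36 (z) mm, wall 4 mm, inner floor 2 mm up, inside 80 x 118 mm; origin: centre of its underside. Its place and that of the sharps pot may be swapped
- bottle: media bottle with white cap, 50x50x97 mm, bystander, loose; origin: centre of its underside
- buffer_red: white dropper bottle with red cap, 37x37x69 mm, bystander, loose; origin: centre of its underside
- buffer_blue: white dropper bottle with blue cap, 37x37x69 mm, bystander, loose; origin: centre of its underside
- marker: red and white marker pen lying flat, 17x135x16 mm (long in its y), bystander, loose; origin: centre of its underside

How it is judged:
By the outcome, as a careful person would: the job done as asked, in the order asked, and still so for the second after the job is handed in, with the robot touching nothing.
It also fails if it takes over 72 s, if anything falls off the work surface, if the arm or the gripper's body presses on something with over 40 N, if the wrist force passes 120 N, or if a joint passes its speed limit or range.

## Robot

A 6-joint arm with a two-finger parallel gripper is mounted at the origin on a cart in front of the work surface, level with it; the furniture and walls round the work are solid. World frame = base frame: x ahead of the robot, y to its left, z up, the work surface at z = 0. Lengths are in m, angles in degrees, forces in N, time in s.
With the tool pointing down it reaches from about 0.325 to 0.775 m from the base axis. Payload 5.5 kg.
Tool frame: the origin (TCP) lies at the very end of the fingers, on their centre line; the grasp point (between the pads) lies 19 mm behind it; z points along the fingers, y is the line along which they close (so a half turn about z gives the same grasp; the last joint's range is limited). The gripper opens to 88 mm and grips with 3 to 60 N. Pads are 20 mm wide; open, the fingers measure 115 mm over their backs; the gripper's body (75 mm by 178 mm) begins 61 mm behind the grasp point.
Start: joints at [-70.686, 5.22, 70.514, -0, 104.267, -3.249], TCP at [0.23, -0.554, 0.223] pointing down, gripper open.
Joint ranges: [-164.24, 164.24], [-49.07, 125.15], [9.68, 141.18], [-86.29, 266.29], [3.28, 154.24], [-151.56, 151.56]. Speed limits (degrees/s): [147.25, 147.25, 172.46, 180, 180, 180].

## Interface

Orientations are given as a 3x3 rotation matrix whose columns are the frame's x, y, z axes.
In Python, from workcell import ctrl gives the robot as it stands. The module is installed in compiled form; this text tells all that it offers.
- The arm moves only by the tool servo_tool, never from a script. Its argument "commands" is one flat list of numbers, 5 for each row, row after row: the shift along the tool's x, y, z in m, then the turn about the tool's z in rad, then the finger opening in m, from 0 to 0.0878. A call has 1 to 12 rows; each row is the pose to reach, as a shift and turn from the pose commanded when the call began, along the tool's axes at that moment; what a row does not reach only later rows make up. A row lasts 1/8 s, in which the tool goes at most 62.5 mm and 10.7 degrees, less where a joint would pass 70% of its speed; a pose out of reach is approached as far as the arm can. A call with a gripper value outside its range is refused whole. The fingers move at their own pace and stop on an object; "squeeze" is the grip in N (left out, the last holds). Time passes only in rows, so rows that repeat a pose let the fingers close. It gives the time, the measured TCP pose, the force, the opening and the grip force at its end, in the units of the state.
- ctrl.observe(): the state, without advancing time (a new reading comes with each control period).
- ctrl.snapshot(name): name is "scene" or "top"; returns a dict with "img" (480x640x3 uint8, blue, green, red), "fx", "fy", "cx", "cy" (pixels), "origin" and "attitude" of the camera in the world. Camera axes: x right, y up, looking along -z (the intrinsics and any distortion apply to the point x, -y, -z); pixel columns grow to the right and rows downward; lengths in m; the calibration is good to about 2 mm. A picture is of the moment at which its call begins. There is no depth.
- ctrl.close_job(): hands the job in; it is judged then, once.
Trained networks look in the newest picture that a camera, given by its name, has taken for a name from the list of things; names that differ only in an ending like _2 or _b are one class to them, and where a whole thing is asked for, a point or a joint stands for the part that bears it (a point fixed in the world has none). Each returns a list of dicts, best first, with "confidence" (0 to 1); they miss things now and then, are a little off and sometimes report something else, mostly with a low value. They report only what shows in the picture. A call takes as long as a camera call.
- ctrl.regions_of(camera, target): "mask" (480x640 bool, what is visible of it) and "location" ([column, row] in pixels, amid what is visible of it).
- ctrl.spot_point(camera, target): "location" ([column, row] in pixels: a listed point, or the origin of a listed thing).
The state is a dict: "t": time; "qpos": joint angles; "qvel": joint speeds; "tau": joint torques, N m; "tool_pos": TCP position; "tool_rot": TCP orientation; "ft_force": force on the tool from outside, world axes, zero at the start; "ft_torque": the same for the moment, N m; "opening": finger opening in m; "gripper_force": force on a finger pad.
Only numpy, scipy, OpenCV 4.12 (cv2) and the standard library are available. Lean on these libraries where they do the work, as an engineer would, in place of code of your own. Each camera call takes 0.05 s, during which the arm holds its last target. There are 200 camera calls.

## Working session

There is one attempt and no reset: what is moved stays moved. The work goes in short steps, Python scripts to look and compute and a tool call to move; the robot and the scene stay as the last step left them, time stands still between calls to the robot, and variables do not carry over. Pictures are saved under pics/ and viewed, at most 12 in all, crops included, and the job is handed in when it is done.

Besides the shell and the picture viewer there is one more tool, called after ">>>" in YAML: its name, and indented under it one key for each argument. servo_tool: Moves the arm, as the interface text tells. Its arguments: {"type":"object","properties":{"commands":{"type":"array"},"squeeze":{"type":"number"}},"required":["commands"]}

```bash
mkdir -p pics; cat > h.py <<'E'
import numpy as np, cv2
from workcell import ctrl
def snap(n,f=None):
    s=ctrl.snapshot(n)
    if f: cv2.imwrite('pics/'+f,s['img'])
    return s
def ray(s,px):
    d=np.array([(px[0]-s['cx'])/s['fx'],-(px[1]-s['cy'])/s['fy'],-1.])
    d=np.array(s['attitude'])@d
    return np.array(s['origin']),d/np.linalg.norm(d)
def atz(s,px,z):
    o,d=ray(s,px); return o+d*(z-o[2])/d[2]
def tri(a,pa,b,pb):
    o1,d1=ray(a,pa);o2,d2=ray(b,pb)
    t=np.linalg.lstsq(np.c_[d1,-d2],o2-o1,rcond=None)[0]
    p,q=o1+d1*t[0],o2+d2*t[1]
    return (p+q)/2,np.linalg.norm(p-q)
def proj(s,p):
    c=np.array(s['attitude']).T@(np.array(p)-s['origin'])
    return np.array([s['cx']-s['fx']*c[0]/c[2],s['cy']+s['fy']*c[1]/c[2]])
E
python3 - <<'E'
from h import *
S={n:snap(n,n+'0.png') for n in('scene','top')}
for n,s in S.items(): print(n,{k:(np.round(v,4).tolist() if k!='img' else 0) for k,v in s.items()})
np.set_printoptions(precision=4,suppress=True)
for t in['forceps','jaw_tips','finger_grips','forceps_stand','well_floor','tray','lancet','screw_cap','sharps_pot','plastics_box','bottle','buffer_red','buffer_blue','marker']:
    L={n:ctrl.spot_point(n,t) for n in S}
    print(t,[(n,np.round(x['location'],1).tolist(),round(x['confidence'],2)) for n in L for x in L[n][:2]], tri(S['scene'],L['scene'][0]['location'],S['top'],L['top'][0]['location']) if L['scene'] and L['top'] else '')
print(ctrl.observe())
E
```

```text
scene {'img': 0, 'fx': 463.1338, 'fy': 463.1338, 'cx': 317.6035, 'cy': 245.9835, 'origin': [0.0943, -0.9169, 0.847], 'attitude': [[0.8888, 0.2831, -0.3604], [-0.4579, 0.5149, -0.7247], [-0.0196, 0.8092, 0.5873]]}
top {'img': 0, 'fx': 490.866, 'fy': 490.866, 'cx': 322.1577, 'cy': 233.3029, 'origin': [0.4206, -0.0451, 1.1959], 'attitude': [[0.0096, 0.9964, -0.0847], [-0.9995, 0.0069, -0.0324], [-0.0317, 0.0849, 0.9959]]}
forceps [('top', [411.1, 277.8], 0.7), ('top', [180.4, 279.6], 0.57)] 
jaw_tips [('scene', [373.4, 322.6], 0.73), ('top', [412.0, 283.4], 0.55)] (array([ 0.4716, -0.256 ,  0.0759]), np.float64(0.1605718349595278))
finger_grips [('top', [418.5, 278.5], 0.71), ('top', [409.1, 279.3], 0.6)] 
forceps_stand [('scene', [304.9, 341.5], 0.56), ('scene', [390.6, 375.6], 0.17), ('top', [410.0, 277.4], 0.95)] (array([ 0.4104, -0.2158,  0.0073]), np.float64(0.0140238832153687))
well_floor [('scene', [309.3, 344.5], 0.78), ('top', [409.4, 275.0], 0.64)] (array([ 0.4184, -0.2173, -0.0066]), np.float64(0.009230399926212931))
tray [('scene', [307.4, 272.8], 0.71), ('top', [315.1, 230.
[... 676 characters left out ...]
] (array([ 0.6079, -0.359 , -0.0118]), np.float64(0.0036008695916953377))
marker [('top', [181.5, 278.7], 0.73), ('top', [410.0, 277.3], 0.66)] 
{'t': 1.5, 'qpos': array([-70.6862,   5.2202,  70.5149,  -0.001 , 104.2652,  -3.2485]), 'qvel': array([-0.0409, -0.0152, -0.0824, -0.0081, -0.0214, -0.0383]), 'tau': array([ -0.0003, -44.6185, -40.6499,   0.0698,   0.0195,   0.    ]), 'tool_pos': array([ 0.2302, -0.5541,  0.2226]), 'tool_rot': array([[ 0.9235,  0.3837, -0.    ],
       [ 0.3837, -0.9235, -0.    ],
       [-0.    , -0.    , -1.    ]]), 'ft_force': array([ 0.3224,  0.1558, -0.1732]), 'ft_torque': array([-0.0166, -0.0628, -0.0303]), 'gripper_force': 0.0, 'opening': 0.08767427914144972}
```

View pics/scene0.png

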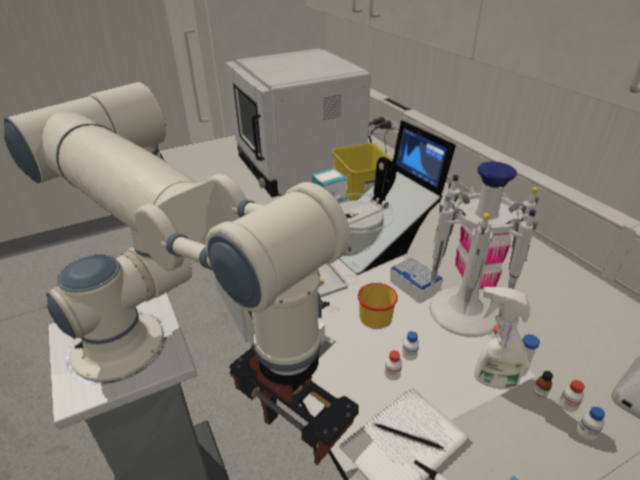

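View pics/top0.png

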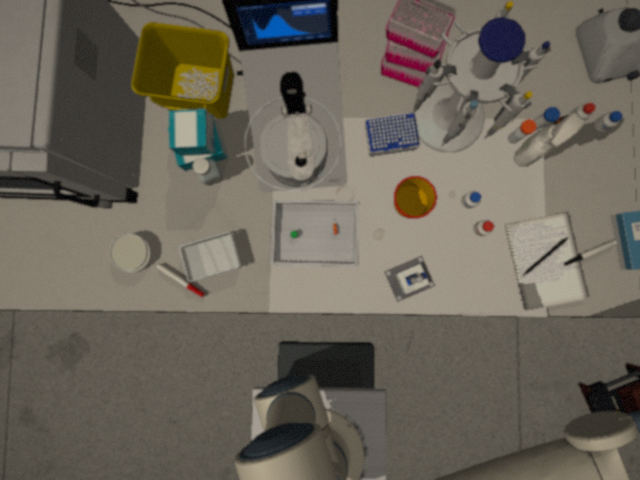

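The scene camera is blocked by the arm. The top view shows the stand at (410,278), tray (315,232), lancet (336,229), cap (294,233), pot (415,197) and box (211,256). I'll move the arm aside, high and to the left.

>>> servo_tool:
  commands: [0.31,-0.25,-0.137,0,0.0878,0.31,-0.25,-0.137,0,0.0878,0.31,-0.25,-0.137,0,0.0878,0.31,-0.25,-0.137,0,0.0878,0.31,-0.25,-0.137,0,0.0878,0.31,-0.25,-0.137,0,0.0878,0.39,-0.6,-0.137,0,0.0878,0.39,-0.6,-0.137,0,0.0878,0.39,-0.6,-0.137,0,0.0878,0.39,-0.6,-0.137,0,0.0878,0.39,-0.6,-0.137,0,0.0878,0.39,-0.6,-0.137,0,0.0878]

```text
t: 3.0
tool_pos: [0.3614, 0.1321, 0.3593]
tool_rot: [[0.924, 0.383, 0.001], [0.383, -0.924, 0.0], [0.001, 0.0, -1.0]]
ft_force: [1.4, 0.4, -0.0]
opening: 0.0882
gripper_force: 0.0
```

```bash
python3 - <<'E'
from h import *
np.set_printoptions(precision=4,suppress=True)
import pickle
S={n:snap(n) for n in('scene','top')}
s=S['scene'];o=proj(s,[0.45,-0.08,0.05]);print(o)
im=s['img'];c=im[200:400,190:450];cv2.imwrite('pics/s1.png',cv2.resize(c,None,fx=3,fy=3,interpolation=cv2.INTER_CUBIC)[:600,:780])
pickle.dump(S,open('S.pkl','wb'))
for t in['forceps','jaw_tips','finger_grips','forceps_stand','well_floor','tray','lancet','screw_cap','sharps_pot','plastics_box','bottle','marker']:
    L={n:ctrl.spot_point(n,t) for n in S}
    print(t,[(n,np.round(x['location'],1).tolist(),round(x['confidence'],2)) for n in L for x in L[n][:2]], tri(s,L['scene'][0]['location'],S['top'],L['top'][0]['location']) if L['scene'] and L['top'] else '')
E
```

```text
[297.7974 289.6171]
forceps [('top', [410.4, 276.8], 0.59)] 
jaw_tips [('top', [408.7, 280.8], 0.48)] 
finger_grips [('top', [417.3, 280.0], 0.55), ('top', [481.7, 228.2], 0.5)] 
forceps_stand [('scene', [407.4, 354.0], 0.68), ('top', [411.1, 280.0], 0.76)] (array([ 0.5032, -0.293 , -0.0006]), np.float64(0.2324019603969274))
well_floor [('scene', [306.6, 342.4], 0.63), ('top', [411.2, 277.1], 0.76)] (array([ 0.4121, -0.2192,  0.0063]), np.float64(0.011946354925788922))
tray [('scene', [310.6, 271.4], 0.8), ('scene', [377.4, 316.5], 0.57), ('top', [314.2, 233.2], 0.75)] (array([0.5257, 0.0105, 0.016 ]), np.float64(0.010146720487660502))
lancet [('scene', [318.5, 279.9], 0.48), ('top', [336.1, 225.7], 0.53)] (array([ 0.5356, -0.0388,  0.0186]), np.float64(0.007913018127494639))
screw_cap [('scene', [298.3, 266.1], 0.4), ('top', [295.6, 236.5], 0.46)] (array([0.5139, 0.0579, 0.0073]), np.float64(0.0012263225402724311))
sharps_pot [('scene', [374.8, 320.2], 0.74), ('top', [409.9, 204.1], 0.96)] (array([ 0.5973, -0.2216, -0.0066]), np.float64(0.0021435790238688553))
plastics_box [('scene', [253.7, 236.9], 0.72), ('top', [211.7, 255.0], 0.83)] (array([0.4612, 0.2659, 0.0025]), np.float64(0.011949694624217789))
bottle [('scene', [310.5, 219.1], 0.64), ('top', [212.2, 174.1], 0.86)] (array([0.6637, 0.2688, 0.0058]), np.float64(0.007177238991613429))
marker [('scene', [234.7, 232.4], 0.43), ('top', [181.2, 280.1], 0.67)] (array([ 0.4094,  0.3384, -0.0068]), np.float64(0.009908602694042213))
```

View pics/s1.png

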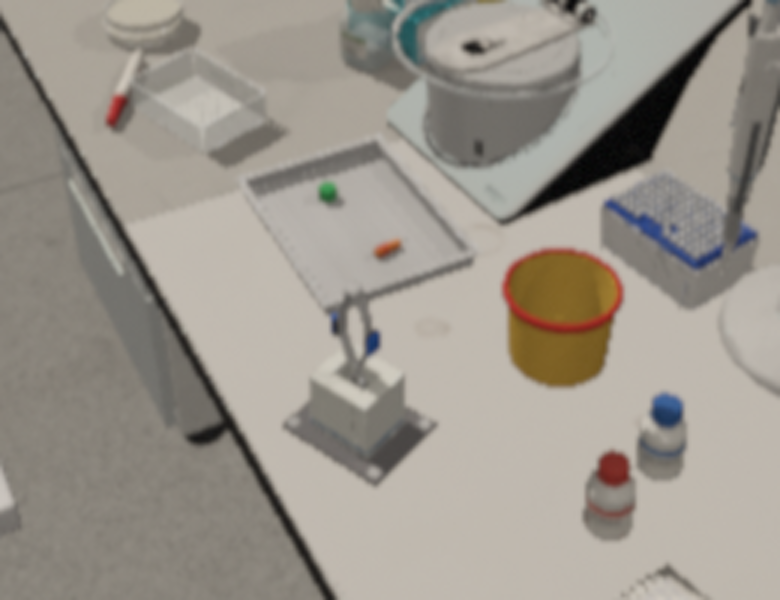

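The crop shows the stand at scene px (310,330) with the forceps in it, blue grips at (302,308) and (314,314), the lancet at (319,282) and the cap at (299,263). It also shows the pot rim at (378,296) and the box at (257,232). Next I'll measure with colour blobs.

```bash
cat > m.py <<'E'
from h import *
np.set_printoptions(precision=4,suppress=True)
def blob(s,win,kind):
    x0,y0,x1,y1=win; im=s['img'][y0:y1,x0:x1].astype(float); b,g,r=im[...,0],im[...,1],im[...,2]
    w={'blue':b-np.maximum(r,g),'orange':r-g*.5-b*.5,'green':g-np.maximum(r,b),'red':r-g*.5-b*.5}[kind]
    w=np.clip(w-0.25*w.max(),0,None)
    yy,xx=np.mgrid[y0:y1,x0:x1]; return w,xx,yy
def cen(w,xx,yy): 
    return np.array([(w*xx).sum(),(w*yy).sum()])/w.sum()
def pca(s,win,k):
    w,xx,yy=blob(s,win,k);c=cen(w,xx,yy)
    C=np.cov(np.c_[xx.ravel(),yy.ravel()].T,aweights=w.ravel());e,v=np.linalg.eigh(C)
    return c,np.sqrt(e),v[:,1]
E
python3 - <<'E'
from m import *; import pickle
S=pickle.load(open('S.pkl','rb'));s,t=S['scene'],S['top']
for k,ws,wt in(('green',(285,250,312,275),(285,222,305,246)),('orange',(306,272,332,290),(325,215,347,240))):
    a,b=pca(s,ws,k),pca(t,wt,k);print(k,a,b,tri(s,a[0],t,b[0]))
    p=atz(t,b[0]-b[2]*3,.009);q=atz(t,b[0]+b[2]*3,.009);d=q-p;print('yaw top',np.degrees(np.arctan2(d[1],d[0])))
    p=atz(s,a[0]-a[2]*3,.009);q=atz(s,a[0]+a[2]*3,.009);d=q-p;print('yaw sc',np.degrees(np.arctan2(d[1],d[0])))
def blobs(s,win,n=2):
    w,xx,yy=blob(s,win,'blue');_,l,st,_=cv2.connectedComponentsWithStats((w>0.15*w.max()).astype(np.uint8),connectivity=4)
    ids=np.argsort(-st[1:,4])[:n]+1
    return [(cen(w*(l==i),xx,yy),st[i,4]) for i in ids]
bs,bt=blobs(s,(295,298,322,322)),blobs(t,(395,262,430,292),3);print(bs,bt)
for a in bs:
    for b in bt: print(a[0],b[0],tri(s,a[0],t,b[0]))
for im,win,k,n in((t,(380,165,450,230),4,'top'),(s,(350,275,405,320),4,'sc')):
    w,xx,yy=blob(im,win,'red');m=(w>0.3*w.max());e=cv2.fitEllipse(cv2.convexHull(np.c_[xx[m],yy[m]].astype(np.float32)));print(n,e,atz(im,e[0],.077))
t3=lambda c,f:cv2.imwrite('pics/'+f,cv2.resize(c,None,fx=8,fy=8,interpolation=cv2.INTER_CUBIC))
a=cv2.resize(t['img'][250:305,380:440],None,fx=7,fy=7,interpolation=cv2.INTER_CUBIC)
b=cv2.resize(t['img'][215:250,280:350],(480,240),interpolation=cv2.INTER_CUBIC)
c=cv2.resize(t['img'][225:285,175:245],(360,308),interpolation=cv2.INTER_CUBIC)
o=np.zeros((560,790,3),np.uint8);o[:385,:420]=a;o[:308,425:785]=c;o[315:555,300:780]=b
cv2.imwrite('pics/t1.png',o)
E
```

```text
green (array([298.7475, 263.09  ]), array([1.3819, 1.5092]), array([0.127 , 0.9919])) (array([293.5533, 233.8302]), array([1.6465, 1.7101]), array([-0.9953,  0.0964])) (array([0.519 , 0.0628, 0.0133]), np.float64(0.0006755219638563099))
yaw top 95.94133262586544
yaw sc -110.87719096476292
orange (array([318.4742, 282.1395]), array([0.9591, 2.4035]), array([-0.902 ,  0.4318])) (array([334.7158, 228.7402]), array([1.0064, 2.8789]), array([0.135 , 0.9908])) (array([ 0.5324, -0.0368,  0.0096]), np.float64(0.0007787404853677682))
yaw top -171.8506658025751
yaw sc -171.80933811478465
[(array([313.6779, 313.7704]), np.int32(24)), (array([300.8687, 305.1425]), np.int32(6))] [(array([408.3566, 281.5328]), np.int32(19)), (array([424.083 , 274.6047]), np.int32(9))]
[313.6779 313.7704] [408.3566 281.5328] (array([ 0.419 , -0.208 ,  0.0859]), np.float64(0.024086028926402027))
[313.6779 313.7704] [424.083  274.6047] (array([ 0.422 , -0.2337,  0.1086]), np.float64(0.0035617160205562953))
[300.8687 305.1425] [408.3566 281.5328] (array([ 0.4067, -0.1987,  0.113 ]), np.float64(0.0032966687131058313))
[300.8687 305.1425] [424.083  274.6047] (array([ 0.4097, -0.2245,  0.1356]), np.float64(0.029464648851295093))
top ((414.5541687011719, 196.97303771972656), (42.304161071777344, 43.48146438598633), 62.1056022644043) [ 0.6006 -0.2196  0.077 ]
sc ((375.79833984375, 302.2680969238281), (40.080448150634766, 43.597694396972656), 69.62133026123047) [ 0.5841 -0.2403  0.077 ]
```

View pics/t1.png

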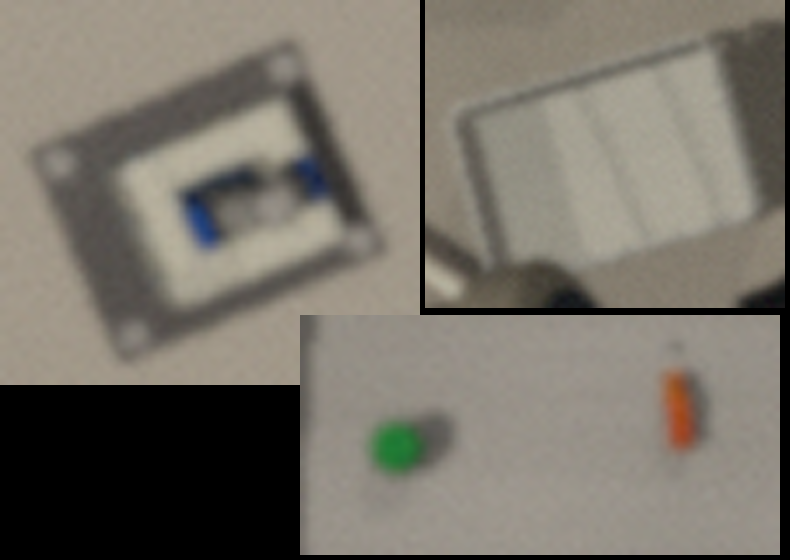

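The enlarged top view gives the stand plate's long side at −66.4° world, matching the grips' line. The four screws are at about (388.5,273), (420.5,259), (431,284) and (399,297). The cap is round and green at (293.6,233.8), and the lancet lies nearly along world x. Next I'll check for tilt and the stand and box centres.

```bash
python3 - <<'E'
from m import *; import pickle
S=pickle.load(open('S.pkl','rb'));s,t=S['scene'],S['top']
f=lambda u,v:(np.array([u,v])+.5)/7-.5+[380,250]
P=[atz(t,f(*p),.006) for p in((60,163),(285,65),(358,240),(133,335))]
C=np.mean(P,0);print('stand',C)
# white block top (rim .062) corners
B=[atz(t,f(*p),.062) for p in((120,165),(292,95),(345,235),(172,310))];print('block',np.mean(B,0),[np.linalg.norm(B[i]-B[i-1]) for i in range(4)])
for n,z in(('grip',.115),('head',.153)):
    p=[.4144,-.216,z];a=proj(t,p);b=proj(s,p);print(n,a,(a-[380,250])*7,b,(b-[190,200])*3)
print('box',atz(t,[210.6,255.5],.036),atz(t,[211.7,255],.0))
print('cornerbox',[atz(t,[(u-425)/5.143+175,v/5.143+225],.036) for u,v in((458,110),(715,37),(765,215),(495,268))])
print(tri(s,[190+352/3,200+297/3],t,f(278,200)))
E
```

```text
stand [ 0.4149 -0.2172  0.006 ]
block [ 0.4151 -0.2166  0.062 ] [np.float64(0.04987861603180434), np.float64(0.06084478481065878), np.float64(0.04848371553840798), np.float64(0.06155268011268789)]
grip [416.1506 278.7676] [253.0544 201.3735] [307.896  307.9088] [353.688  323.7263]
head [419.023  278.8996] [273.161  202.2975] [307.3512 295.4357] [352.0536 286.3072]
box [0.4643 0.2578 0.036 ] [0.4669 0.2645 0.    ]
cornerbox [array([0.4855, 0.3287, 0.036 ]), array([0.5204, 0.2094, 0.036 ]), array([0.4381, 0.1841, 0.036 ]), array([0.4126, 0.3089, 0.036 ])]
(array([ 0.4147, -0.2176,  0.1437]), np.float64(0.002669911247733975))
```

Height, width and orientation all agree: the forceps stand upright at (0.415,−0.217). I'll move above them.

>>> servo_tool:
  commands: [-0.09,0.36,0,-0.019,0.0878,-0.09,0.36,0,-0.019,0.0878,-0.09,0.36,0,-0.019,0.0878,-0.09,0.36,0,-0.019,0.0878,-0.09,0.36,0.08,-0.019,0.0878,-0.09,0.36,0.16,-0.019,0.0878,-0.09,0.36,0.16,-0.019,0.0878,-0.09,0.36,0.16,-0.019,0.0878,-0.09,0.36,0.16,-0.019,0.0878,-0.09,0.36,0.16,-0.019,0.0878]

```text
t: 5.55
tool_pos: [0.4181, -0.2364, 0.202]
tool_rot: [[0.916, 0.402, 0.004], [0.402, -0.916, -0.002], [0.003, 0.003, -1.0]]
ft_force: [-0.1, 0.6, -0.3]
opening: 0.0878
gripper_force: 0.0
```

```bash
cat > st.py <<'E'
from m import *
o=ctrl.observe();R=o['tool_rot']
print(round(o['t'],2),o['tool_pos'],'yaw of y',round(np.degrees(np.arctan2(R[1,1],R[0,1])),2),'q6',o['qpos'][5],o['ft_force'],round(o['opening'],4),round(o['gripper_force'],2))
E
cat > go.py <<'E'
# go.py x y z yaw: shift in tool axes from the measured pose
from st import *; import sys
x,y,z,w=map(float,sys.argv[1:5])
print('shift',R.T@(np.array([x,y,z])-o['tool_pos']),'turn',-np.radians(w-np.degrees(np.arctan2(R[1,1],R[0,1]))))
E
python3 go.py .4148 -.2168 .087 -66.4
```

```text
5.55 [ 0.4181 -0.2364  0.202 ] yaw of y -66.29 q6 32.73581368704323 [-0.1411  0.6402 -0.2892] 0.0878 0.0
shift [ 0.0046 -0.0197  0.115 ] turn 0.0019483210534455766
```

>>> servo_tool:
  commands: [0.0046,-0.0197,0.02,0.002,0.0878,0.0046,-0.0197,0.05,0.002,0.0878,0.0046,-0.0197,0.09,0.002,0.0878,0.0046,-0.0197,0.115,0.002,0.0878,0.0046,-0.0197,0.115,0.002,0.0878,0.0046,-0.0197,0.115,0.002,0.06,0.0046,-0.0197,0.115,0.002,0.046]
  squeeze: 6

```text
t: 6.42
tool_pos: [0.4145, -0.2173, 0.0863]
tool_rot: [[0.917, 0.4, 0.003], [0.4, -0.917, -0.002], [0.002, 0.003, -1.0]]
ft_force: [0.1, -0.4, 0.7]
opening: 0.0711
gripper_force: 0.0
```

```bash
python3 go.py .4148 -.2168 .087 -66.4
```

```text
6.42 [ 0.4145 -0.2173  0.0863] yaw of y -66.45 q6 34.61351793878888 [ 0.1382 -0.371   0.6805] 0.0711 0.0
shift [ 0.0004 -0.0004 -0.0007] turn -0.0008047035182014776
```

>>> servo_tool:
  commands: [0,0,-0.0007,0,0.045,0,0,-0.0007,0,0.043,0,0,-0.0007,0,0.041,0,0,-0.0007,0,0.039,0,0,-0.0007,0,0.038,0,0,-0.0007,0,0.038,0,0,-0.0007,0,0.038]
  squeeze: 6

```text
t: 7.3
tool_pos: [0.4134, -0.2169, 0.0846]
tool_rot: [[0.917, 0.399, -0.0], [0.399, -0.917, 0.0], [-0.0, -0.0, -1.0]]
ft_force: [-0.5, -0.2, 0.6]
opening: 0.039
gripper_force: 6.0
```

>>> servo_tool:
  commands: [0,0,-0.01,0,0.038,0,0,-0.03,0,0.038,0,0,-0.055,0,0.038,0,0,-0.08,0,0.038,0,0,-0.105,0,0.038,0,0,-0.12,0,0.038,0,0,-0.12,0,0.038]
  squeeze: 7

```text
t: 8.18
tool_pos: [0.414, -0.2172, 0.2064]
tool_rot: [[0.917, 0.399, 0.003], [0.399, -0.917, -0.002], [0.002, 0.002, -1.0]]
ft_force: [0.9, -0.2, -1.3]
opening: 0.0385
gripper_force: 7.0
```

```bash
python3 - <<'E'
from st import *
s,t=snap('scene'),snap('top')
cv2.imwrite('pics/g1.png',np.hstack([cv2.resize(s['img'][200:350,240:390],(390,390),interpolation=cv2.INTER_CUBIC),cv2.resize(t['img'][200:300,370:470],(390,390),interpolation=cv2.INTER_CUBIC)]))
E
python3 go.py .5324 -.0368 .165 -81.85
```

```text
8.18 [ 0.414  -0.2172  0.2064] yaw of y -66.47 q6 34.60915783192496 [ 0.9368 -0.1956 -1.2527] 0.0385 7.0
8.28 [ 0.4133 -0.2168  0.204 ] yaw of y -66.46 q6 34.6083257956502 [-0.028  -0.2106 -0.2615] 0.0386 7.0
shift [ 0.1811 -0.1174  0.039 ] turn 0.26858638182632744
```

View pics/g1.png

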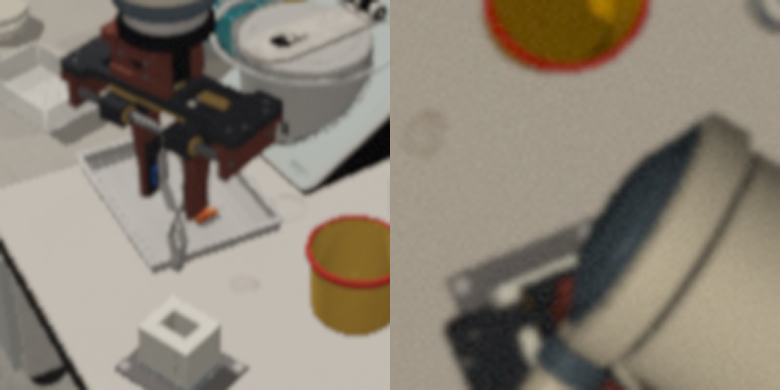

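The forceps hang upright, jaws closed, with tips at about scene px (308.5,303), and the well is empty. I'll move over the lancet.

>>> servo_tool:
  commands: [0.02,-0.013,0,0.03,0.038,0.055,-0.036,0,0.08,0.038,0.095,-0.062,0,0.14,0.038,0.135,-0.088,0.01,0.2,0.038,0.165,-0.107,0.025,0.25,0.038,0.1811,-0.1174,0.039,0.2686,0.038,0.1811,-0.1174,0.039,0.2686,0.038,0.1811,-0.1174,0.039,0.2686,0.038]
  squeeze: 7

```text
t: 9.28
tool_pos: [0.5321, -0.0375, 0.1655]
tool_rot: [[0.99, 0.142, -0.001], [0.142, -0.99, -0.0], [-0.001, 0.0, -1.0]]
ft_force: [-0.6, 0.1, -0.4]
opening: 0.039
gripper_force: 7.0
```

```bash
python3 - <<'E'
from st import *
s,t=snap('scene'),snap('top')
print('lancet expected sc px',proj(s,[.5324,-.0368,.0096]),'tip exp',proj(s,o['tool_pos']-[0,0,.0786]))
print('tip earlier exp',proj(s,[.4133,-.2168,.1254]))
w=(300,255,345,295)
try: print(pca(s,w,'orange'),pca(t,(325,215,347,240),'orange'))
except Exception as e: print(e)
cv2.imwrite('pics/g2.png',np.hstack([cv2.resize(s['img'][205:305,270:370],(600,600),interpolation=cv2.INTER_CUBIC)]))
E
python3 go.py .5324 -.0368 .083 -81.85
```

```text
9.28 [ 0.5321 -0.0375  0.1655] yaw of y -81.85 q6 74.17848750959625 [-0.5579  0.1098 -0.4197] 0.039 7.0
lancet expected sc px [318.6134 282.1119] tip exp [318.1213 260.2829]
tip earlier exp [307.4694 304.9228]
(array([318.4731, 282.1424]), array([0.9622, 2.3995]), array([-0.9022,  0.4314])) (array([335.4795, 222.4517]), array([5.7115, 6.2185]), array([-0.9107,  0.413 ]))
9.38 [ 0.5324 -0.0378  0.1663] yaw of y -81.9 q6 74.19828208783386 [ 1.0487  0.2619 -0.6572] 0.0388 7.0
shift [ 0.     -0.0011  0.0833] turn -0.0009528128055562253
```

View pics/g2.png

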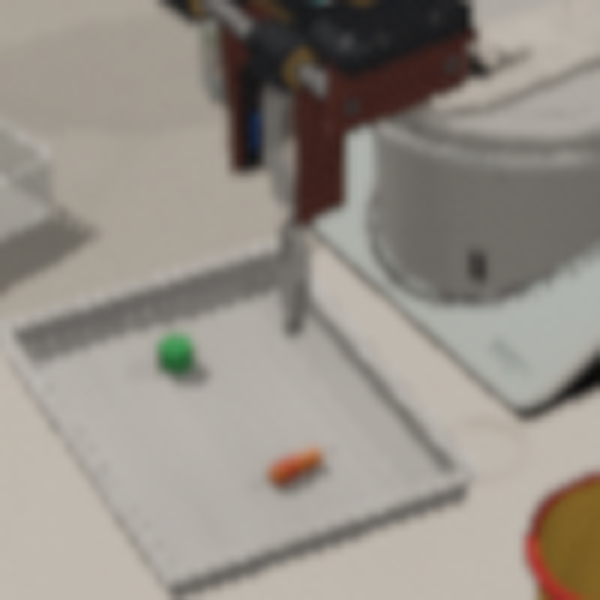

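The tips show at scene px (318.7,260.3) against (318.1,260.3) expected, so the tool offset is good. Next I'll open the jaws above the lancet.

>>> servo_tool:
  commands: [0,-0.001,0.02,0,0.036,0,-0.001,0.035,0,0.034,0,-0.001,0.045,0,0.033,0,-0.001,0.045,0,0.033,0,-0.001,0.045,0,0.033]
  squeeze: 25

```text
t: 10.0
tool_pos: [0.5327, -0.036, 0.121]
tool_rot: [[0.99, 0.142, 0.001], [0.142, -0.99, -0.0], [0.001, 0.0, -1.0]]
ft_force: [0.2, -0.2, -1.6]
opening: 0.0333
gripper_force: 14.8
```

```bash
python3 go.py .5324 -.0368 .084 -81.85
```

```text
10.0 [ 0.5327 -0.036   0.121 ] yaw of y -81.85 q6 74.34064771703535 [ 0.1826 -0.2409 -1.5622] 0.0333 14.77
shift [-0.0004  0.0008  0.037 ] turn -6.648128049764859e-05
```

Position control works (33.3 mm, gap about 16–18 mm). Next I'll descend and ease off.

>>> servo_tool:
  commands: [0,0.0005,0.012,0,0.033,0,0.0005,0.024,0,0.033,0,0.0005,0.033,0,0.033,0,0.0005,0.037,0,0.033,0,0.0005,0.037,0,0.033,0,0.0005,0.037,0,0.033]
  squeeze: 25

```text
t: 10.75
tool_pos: [0.5328, -0.0364, 0.0841]
tool_rot: [[0.99, 0.142, 0.001], [0.142, -0.99, -0.0], [0.001, 0.0, -1.0]]
ft_force: [0.7, -0.5, 0.3]
opening: 0.0338
gripper_force: 14.8
```

>>> servo_tool:
  commands: [0,0,0,0,0.034,0,0,0,0,0.035,0,0,0,0,0.036,0,0,0,0,0.0365,0,0,0,0,0.0365,0,0,0,0,0.0365]
  squeeze: 7

```text
t: 11.5
tool_pos: [0.5326, -0.0364, 0.0838]
tool_rot: [[0.99, 0.142, 0.0], [0.142, -0.99, 0.0], [0.0, -0.0, -1.0]]
ft_force: [0.2, 0.5, 1.2]
opening: 0.0367
gripper_force: 7.0
```

```bash
python3 st.py
```

```text
11.5 [ 0.5326 -0.0364  0.0838] yaw of y -81.85 q6 74.28752807735114 [0.207  0.4971 1.1724] 0.0367 7.0
```

The width is 2 mm less than the closed hold at the same force, consistent with the 8 mm lancet in the jaws. I'll lift.

>>> servo_tool:
  commands: [0,0,-0.01,0,0.0365,0,0,-0.03,0,0.0365,0,0,-0.055,0,0.0365,0,0,-0.08,0,0.0365,0,0,-0.105,0,0.0365,0,0,-0.116,0,0.0365,0,0,-0.116,0,0.0365]
  squeeze: 7

```text
t: 12.38
tool_pos: [0.533, -0.0365, 0.2009]
tool_rot: [[0.99, 0.142, 0.002], [0.142, -0.99, -0.0], [0.002, 0.001, -1.0]]
ft_force: [-0.1, -0.4, -1.2]
opening: 0.037
gripper_force: 7.0
```

```bash
python3 go.py .5996 -.2203 .2 -81.85; python3 - <<'E'
from st import *
s=snap('scene')
print('tip exp',proj(s,o['tool_pos']-[0,0,.074]),pca(s,(300,235,345,295),'orange')[:2])
E
```

```text
12.38 [ 0.533  -0.0365  0.2009] yaw of y -81.85 q6 74.28616022182601 [-0.1246 -0.3692 -1.167 ] 0.037 7.0
shift [0.0399 0.1914 0.0011] turn -1.5964709736304849e-06
12.38 [ 0.533  -0.0365  0.2009] yaw of y -81.85 q6 74.28616022182601 [-0.1246 -0.3692 -1.167 ] 0.037 7.0
tip exp [317.9273 247.9601] (array([315.9921, 248.6141]), array([1.0478, 2.1423]))
```

The lancet rose with the tips (orange at (316,248.6), expected (318,248)). On to the pot.

>>> servo_tool:
  commands: [0.004,0.018,0,0,0.0365,0.012,0.055,0,0,0.0365,0.02,0.095,0,0,0.0365,0.028,0.135,0,0,0.0365,0.036,0.172,0,0,0.0365,0.04,0.1914,0,0,0.0365,0.04,0.1914,0,0,0.0365,0.04,0.1914,0.03,0,0.0365,0.04,0.1914,0.06,0,0.0365,0.04,0.1914,0.085,0,0.0365,0.04,0.1914,0.09,0,0.0365,0.04,0.1914,0.09,0,0.0365]
  squeeze: 7

```text
t: 13.92
tool_pos: [0.5992, -0.2199, 0.1098]
tool_rot: [[0.99, 0.142, -0.0], [0.142, -0.99, 0.0], [-0.0, -0.0, -1.0]]
ft_force: [0.8, -0.4, 0.5]
opening: 0.0366
gripper_force: 7.0
```

```bash
python3 - <<'E'
from st import *
s=snap('scene')
cv2.imwrite('pics/g3.png',cv2.resize(s['img'][240:340,325:425],(600,600),interpolation=cv2.INTER_CUBIC))
E
```

```text
13.93 [ 0.5992 -0.2199  0.1098] yaw of y -81.83 q6 58.62097029085237 [ 0.8433 -0.4373  0.4806] 0.0366 7.0
```

View pics/g3.png

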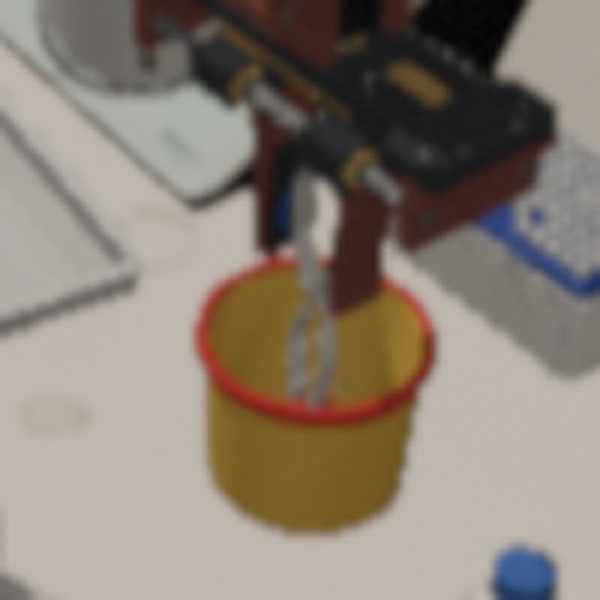

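The tips are well inside the pot (crop (312,400)), clear of the rim. I'll release, rise with the jaws open, then close.

>>> servo_tool:
  commands: [0,0,0,0,0.034,0,0,0,0,0.032,0,0,0,0,0.0315,0,0,0,0,0.0315,0,0,0,0,0.0315,0,0,-0.01,0,0.0315,0,0,-0.035,0,0.0315,0,0,-0.065,0,0.0315,0,0,-0.09,0,0.0315,0,0,-0.09,0,0.034,0,0,-0.09,0,0.036,0,0,-0.09,0,0.038]
  squeeze: 25

```text
t: 15.48
tool_pos: [0.5987, -0.22, 0.1977]
tool_rot: [[0.99, 0.142, -0.003], [0.142, -0.99, 0.001], [-0.002, -0.001, -1.0]]
ft_force: [-1.5, -0.2, -1.5]
opening: 0.0382
gripper_force: 10.5
```

>>> servo_tool:
  commands: [0,0,0,0,0.038,0,0,0,0,0.038]
  squeeze: 7

```text
t: 15.72
tool_pos: [0.5991, -0.2201, 0.199]
tool_rot: [[0.99, 0.142, -0.001], [0.142, -0.99, 0.0], [-0.001, -0.0, -1.0]]
ft_force: [-0.5, -0.1, -0.1]
opening: 0.039
gripper_force: 7.0
```

```bash
python3 go.py .519 .0628 .17 -81.85; python3 - <<'E'
from st import *
s,t=snap('scene'),snap('top')
for w in((355,285,400,325),(350,250,400,325)):
    ww,xx,yy=blob(s,w,'orange')
cv2.imwrite('pics/g4.png',cv2.resize(s['img'][240:340,325:425],(500,500),interpolation=cv2.INTER_CUBIC))
E
```

```text
15.72 [ 0.5991 -0.2201  0.199 ] yaw of y -81.85 q6 58.62010450325604 [-0.4879 -0.0545 -0.0732] 0.039 7.0
shift [-0.0392 -0.2914  0.0291] turn 3.0301158527725896e-05
15.72 [ 0.5991 -0.2201  0.199 ] yaw of y -81.85 q6 58.62010450325604 [-0.4879 -0.0545 -0.0732] 0.039 7.0
```

View pics/g4.png

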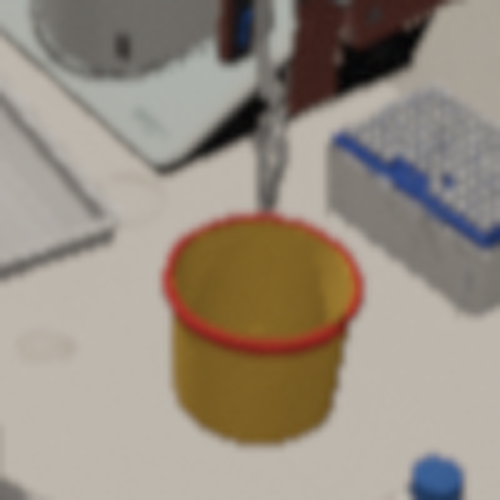

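The jaws are empty and closed (39.0 mm at 7 N). The lancet should be down in the pot; I'll check from the top camera as the arm moves off to the cap.

>>> servo_tool:
  commands: [-0.003,-0.02,0,0,0.038,-0.008,-0.06,0,0,0.038,-0.013,-0.1,0,0,0.038,-0.018,-0.14,0,0,0.038,-0.024,-0.18,0,0,0.038,-0.03,-0.22,0,0,0.038,-0.036,-0.26,0.01,0,0.038,-0.039,-0.285,0.02,0,0.038,-0.0392,-0.2914,0.029,0,0.038,-0.0392,-0.2914,0.029,0,0.038,-0.0392,-0.2914,0.029,0,0.038]
  squeeze: 7

```text
t: 17.2
tool_pos: [0.5194, 0.0619, 0.1709]
tool_rot: [[0.99, 0.141, 0.0], [0.141, -0.99, -0.0], [0.0, 0.0, -1.0]]
ft_force: [0.3, -0.3, -0.9]
opening: 0.0391
gripper_force: 7.0
```

```bash
python3 - <<'E'
from st import *
import pickle
S=pickle.load(open('S.pkl','rb'))
s,t=snap('scene'),snap('top')
print('cap top-only',atz(S['top'],[293.5533,233.8302],.016),atz(S['scene'],[298.7475,263.09],.011))
print('cap now sc',pca(s,(285,250,312,275),'green')[0])
d=t['img'][180:215,395:432].astype(int)-S['top']['img'][180:215,395:432]
print('pot change',np.abs(d).max(), np.unravel_index(np.abs(d).sum(2).argmax(),d.shape[:2]))
print('lancet top',[(x['location'],x['confidence']) for x in ctrl.spot_point('top','lancet')[:3]])
a=cv2.resize(t['img'][165:230,380:445],(400,400),interpolation=cv2.INTER_CUBIC);b=cv2.resize(s['img'][200:300,250:350],(400,400),interpolation=cv2.INTER_CUBIC)
cv2.imwrite('pics/g5.png',np.hstack([a,b]))
E
python3 go.py .519 .0628 .12 -81.85
```

```text
17.2 [0.5194 0.0619 0.1709] yaw of y -81.91 q6 84.99098562643789 [ 0.3177 -0.2875 -0.8537] 0.0391 7.0
cap top-only [0.5191 0.0624 0.016 ] [0.5199 0.0656 0.011 ]
cap now sc [298.7497 263.0775]
pot change 79 (np.int64(14), np.int64(32))
lancet top [([412.7, 203.3], 0.44)]
17.35 [0.5195 0.0619 0.171 ] yaw of y -81.93 q6 85.0002111654905 [ 1.2173  1.0115 -0.9399] 0.0389 7.0
shift [-0.0004 -0.001   0.051 ] turn -0.00134877592263193
```

View pics/g5.png

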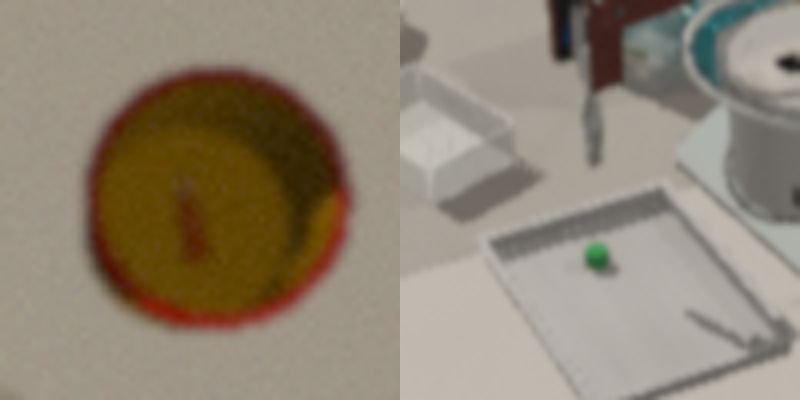

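The top view shows the lancet lying on the pot floor (crop (192,225)). The tips sit straight over the cap in the scene view (column 298.75, against 298.75 for the cap). I'll open wide above the cap.

>>> servo_tool:
  commands: [0,-0.0012,0.01,0,0.036,0,-0.0012,0.025,0,0.033,0,-0.0012,0.035,0,0.031,0,-0.0012,0.045,0,0.0301,0,-0.0012,0.045,0,0.0301,0,-0.0012,0.045,0,0.0301]
  squeeze: 25

```text
t: 18.1
tool_pos: [0.5191, 0.0639, 0.126]
tool_rot: [[0.99, 0.142, 0.001], [0.142, -0.99, 0.0], [0.001, 0.0, -1.0]]
ft_force: [1.1, -0.2, -0.5]
opening: 0.0305
gripper_force: 16.4
```

```bash
python3 go.py .519 .0632 .0845 -81.85
```

```text
18.1 [0.5191 0.0639 0.126 ] yaw of y -81.85 q6 85.14176677667855 [ 1.1051 -0.2314 -0.5286] 0.0305 16.38
shift [-0.0003  0.0007  0.0415] turn -5.95365599091646e-05
```

>>> servo_tool:
  commands: [0,0.0005,0.01,0,0.0301,0,0.0005,0.022,0,0.0301,0,0.0005,0.033,0,0.0301,0,0.0005,0.0395,0,0.0301,0,0.0005,0.0415,0,0.0301,0,0.0005,0.0415,0,0.0301]
  squeeze: 25

```text
t: 18.85
tool_pos: [0.5191, 0.0634, 0.0842]
tool_rot: [[0.99, 0.142, 0.0], [0.142, -0.99, 0.0], [0.0, -0.0, -1.0]]
ft_force: [-0.7, -1.1, -0.2]
opening: 0.0304
gripper_force: 16.4
```

>>> servo_tool:
  commands: [0,0,0,0,0.031,0,0,0,0,0.032,0,0,0,0,0.033,0,0,0,0,0.0335,0,0,0,0,0.0335,0,0,0,0,0.0335]
  squeeze: 7

```text
t: 19.6
tool_pos: [0.5191, 0.0634, 0.0843]
tool_rot: [[0.99, 0.142, 0.0], [0.142, -0.99, 0.0], [0.0, 0.0, -1.0]]
ft_force: [-0.2, -0.9, 0.8]
opening: 0.0341
gripper_force: 7.0
```

Width 34.1 mm: the 19 mm cap is in the jaws. I'll lift and carry it over the box.

>>> servo_tool:
  commands: [0,0,-0.01,0,0.0335,0,0,-0.025,0,0.0335,0,0,-0.045,0,0.0335,0,0,-0.065,0,0.0335,0,0,-0.08,0,0.0335,0,0,-0.08,0,0.0335]
  squeeze: 7

```text
t: 20.35
tool_pos: [0.5198, 0.0635, 0.1661]
tool_rot: [[0.99, 0.142, 0.003], [0.142, -0.99, 0.0], [0.003, 0.0, -1.0]]
ft_force: [1.3, 0.5, 0.3]
opening: 0.0346
gripper_force: 7.0
```

```bash
python3 - <<'E'
from st import *
s=snap('scene');print(pca(s,(280,230,315,275),'green')[0],'exp',proj(s,o['tool_pos']-[0,0,.072]))
E
python3 go.py .464 .258 .165 -76
```

```text
20.35 [0.5198 0.0635 0.1661] yaw of y -81.85 q6 85.08866087201135 [1.2535 0.5057 0.3011] 0.0346 7.0
[296.8851 240.2079] exp [297.7725 240.2958]
20.4 [0.5193 0.0634 0.1647] yaw of y -81.86 q6 85.09013303982852 [ 0.4917  0.8932 -0.51  ] 0.0342 7.0
shift [-0.0272 -0.2005 -0.0003] turn -0.10220055837390676
```

>>> servo_tool:
  commands: [-0.003,-0.02,0,-0.01,0.0335,-0.008,-0.055,0,-0.03,0.0335,-0.013,-0.095,0,-0.05,0.0335,-0.018,-0.135,0,-0.07,0.0335,-0.023,-0.17,0,-0.09,0.0335,-0.026,-0.193,0,-0.1,0.0335,-0.0272,-0.2005,0,-0.102,0.0335,-0.0272,-0.2005,0,-0.102,0.0335,-0.0272,-0.2005,0.01,-0.102,0.0335,-0.0272,-0.2005,0.025,-0.102,0.0335,-0.0272,-0.2005,0.03,-0.102,0.0335,-0.0272,-0.2005,0.03,-0.102,0.0335]
  squeeze: 7

```text
t: 21.9
tool_pos: [0.4634, 0.2575, 0.1331]
tool_rot: [[0.97, 0.241, -0.001], [0.241, -0.97, -0.001], [-0.002, 0.0, -1.0]]
ft_force: [0.1, 0.0, -1.2]
opening: 0.0339
gripper_force: 7.0
```

```bash
python3 - <<'E'
from st import *
s=snap('scene')
cv2.imwrite('pics/g6.png',cv2.resize(s['img'][180:280,205:305],(600,600),interpolation=cv2.INTER_CUBIC))
E
```

```text
21.9 [0.4634 0.2575 0.1331] yaw of y -76.04 q6 101.42206509883432 [ 0.1009  0.0305 -1.2488] 0.0339 7.0
```

View pics/g6.png

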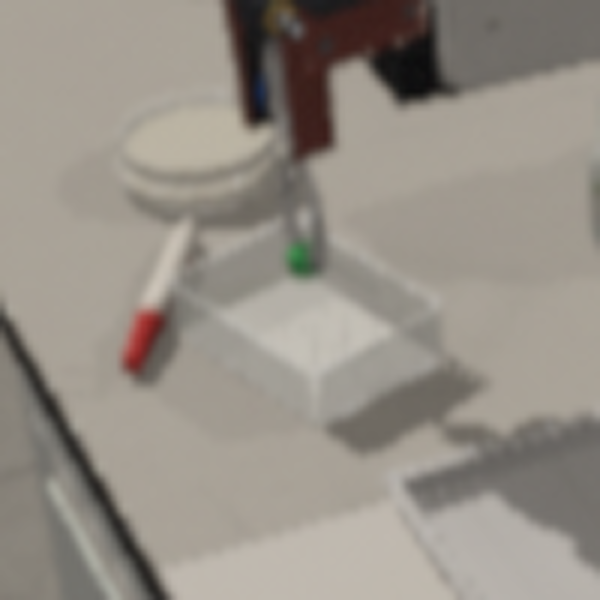

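The cap hangs over the box centre (crop (300,258), box centre about (315,320) at floor height). I'll lower to just over the floor.

>>> servo_tool:
  commands: [0,0,0.012,0,0.0335,0,0,0.025,0,0.0335,0,0,0.037,0,0.0335,0,0,0.044,0,0.0335,0,0,0.0455,0,0.0335,0,0,0.0455,0,0.0335]
  squeeze: 7

```text
t: 22.7
tool_pos: [0.4638, 0.2581, 0.0888]
tool_rot: [[0.97, 0.242, 0.0], [0.242, -0.97, 0.0], [0.0, -0.0, -1.0]]
ft_force: [-0.1, -0.6, 0.1]
opening: 0.0343
gripper_force: 7.0
```

>>> servo_tool:
  commands: [0,0,0,0,0.032,0,0,0,0,0.0305,0,0,0,0,0.03,0,0,0,0,0.03,0,0,0,0,0.03,0,0,-0.01,0,0.03,0,0,-0.03,0,0.03,0,0,-0.06,0,0.03,0,0,-0.09,0,0.032,0,0,-0.115,0,0.034,0,0,-0.12,0,0.036,0,0,-0.12,0,0.038]
  squeeze: 25

```text
t: 24.2
tool_pos: [0.4638, 0.2581, 0.209]
tool_rot: [[0.97, 0.242, 0.001], [0.242, -0.97, 0.0], [0.001, -0.0, -1.0]]
ft_force: [-0.9, -0.1, -1.3]
opening: 0.0381
gripper_force: 11.0
```

>>> servo_tool:
  commands: [0,0,0,0,0.038,0,0,0,0,0.038]
  squeeze: 7

```text
t: 24.45
tool_pos: [0.4633, 0.2578, 0.2074]
tool_rot: [[0.97, 0.242, -0.002], [0.242, -0.97, -0.001], [-0.002, 0.0, -1.0]]
ft_force: [0.1, 1.1, -1.4]
opening: 0.0391
gripper_force: 7.0
```

```bash
python3 - <<'E'
from st import *
s=snap('scene');w,xx,yy=blob(s,(225,205,285,255),'green');print(w.max());p=cen(w,xx,yy);print(p,atz(s,p,.009))
E
python3 go.py .414 -.2170 .2 -66.4
```

```text
24.45 [0.4633 0.2578 0.2074] yaw of y -76.01 q6 101.42822666720183 [ 0.1196  1.0919 -1.4344] 0.0391 7.0
45.75
[256.9742 235.5637] [0.4648 0.261  0.009 ]
24.5 [0.4634 0.2578 0.2076] yaw of y -76.01 q6 101.4262604282001 [-0.1354 -0.1209 -0.3248] 0.0387 7.0
shift [-0.1627  0.4488  0.008 ] turn -0.16771005463679445
```

The cap is in the box at (0.465,0.261). I'll return to the stand.

>>> servo_tool:
  commands: [-0.007,0.018,0,-0.006,0.038,-0.02,0.054,0,-0.02,0.038,-0.036,0.1,0,-0.037,0.038,-0.054,0.15,0,-0.056,0.038,-0.072,0.2,0,-0.075,0.038,-0.09,0.25,0,-0.093,0.038,-0.109,0.3,0,-0.112,0.038,-0.127,0.35,0,-0.13,0.038,-0.143,0.395,0,-0.147,0.038,-0.156,0.43,0,-0.16,0.038,-0.1627,0.4488,0,-0.1677,0.038,-0.1627,0.4488,0,-0.1677,0.038]
  squeeze: 7

```text
t: 26.0
tool_pos: [0.4131, -0.2183, 0.2083]
tool_rot: [[0.918, 0.398, -0.001], [0.398, -0.918, 0.0], [-0.001, -0.0, -1.0]]
ft_force: [-0.2, -0.0, -0.6]
opening: 0.0386
gripper_force: 7.0
```

>>> servo_tool:
  commands: [0,0,0,0,0.038,0,0,0,0,0.038]

```text
t: 26.25
tool_pos: [0.4143, -0.2161, 0.2087]
tool_rot: [[0.916, 0.401, 0.0], [0.401, -0.916, -0.0], [0.0, 0.0, -1.0]]
ft_force: [-0.1, 0.8, -0.4]
opening: 0.0386
gripper_force: 7.0
```

```bash
python3 go.py .4143 -.2170 .155 -66.4;  python3 - <<'E'
from st import *
s=snap('scene');print('tip exp',proj(s,o['tool_pos']-[0,0,.0786]),'well rim',proj(s,[.415,-.217,.062]))
cv2.imwrite('pics/g7.png',cv2.resize(s['img'][260:360,260:360],(600,600),interpolation=cv2.INTER_CUBIC))
E
```

```text
26.25 [ 0.4143 -0.2161  0.2087] yaw of y -66.34 q6 34.61923507237592 [-0.118   0.7668 -0.3756] 0.0386 7.0
shift [-0.0004  0.0008  0.0537] turn 0.0010972968934400977
26.25 [ 0.4143 -0.2161  0.2087] yaw of y -66.34 q6 34.61923507237592 [-0.118   0.7668 -0.3756] 0.0386 7.0
tip exp [307.6718 303.0355] well rim [309.0377 324.6322]
```

View pics/g7.png

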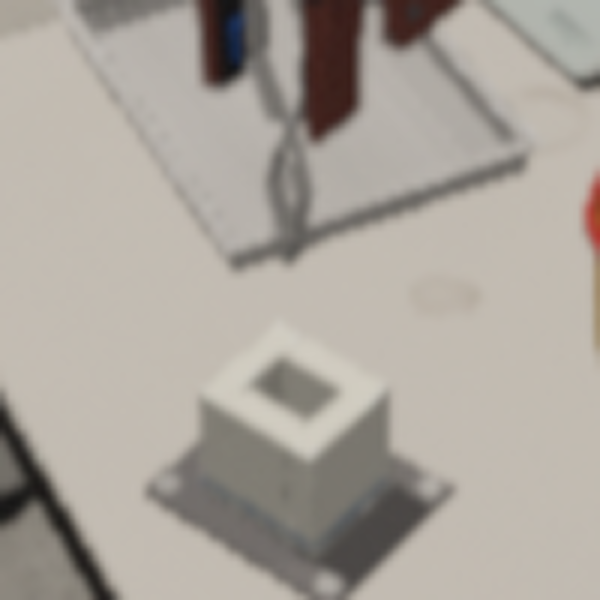

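The well centre is at scene px (309.2,324.5) and the tips at (308.5,303), straight above it. I'll lower.

>>> servo_tool:
  commands: [0,0,0.015,0,0.038,0,0,0.035,0,0.038,0,0,0.055,0,0.038,0,0,0.072,0,0.038,0,0,0.088,0,0.038,0,0,0.104,0,0.038,0,0,0.117,0,0.038,0,0,0.1225,0,0.038,0,0,0.1225,0,0.038]
  squeeze: 7

```text
t: 27.42
tool_pos: [0.4144, -0.2168, 0.0861]
tool_rot: [[0.916, 0.4, 0.0], [0.4, -0.916, -0.0], [0.0, 0.0, -1.0]]
ft_force: [0.7, -0.2, -0.2]
opening: 0.0386
gripper_force: 7.0
```

```bash
python3 st.py
```

```text
27.43 [ 0.4144 -0.2168  0.0861] yaw of y -66.4 q6 34.60791220933802 [ 0.7355 -0.2087 -0.2039] 0.0386 7.0
```

>>> servo_tool:
  commands: [0,0,0.001,0,0.038,0,0,0.0015,0,0.038,0,0,0.0015,0,0.0405,0,0,0.0015,0,0.043,0,0,0.0015,0,0.05,0,0,0.0015,0,0.065,0,0,0.0015,0,0.0878,0,0,0.0015,0,0.0878,0,0,0.0015,0,0.0878,0,0,0.0015,0,0.0878]
  squeeze: 7

```text
t: 28.68
tool_pos: [0.4143, -0.2168, 0.0846]
tool_rot: [[0.916, 0.4, 0.0], [0.4, -0.916, -0.0], [0.0, 0.0, -1.0]]
ft_force: [0.0, -0.8, -0.5]
opening: 0.0876
gripper_force: 0.0
```

>>> servo_tool:
  commands: [0,0,-0.03,0,0.0878,0,0,-0.07,0,0.0878,0,0,-0.12,0,0.0878,0,0,-0.17,0,0.0878,0,-0.05,-0.22,0,0.0878,0,-0.11,-0.26,0,0.0878,0,-0.17,-0.26,0,0.0878,0,-0.23,-0.26,0,0.0878,0,-0.29,-0.26,0,0.0878,0,-0.31,-0.26,0,0.0878,0,-0.31,-0.26,0,0.0878]

```text
t: 30.05
tool_pos: [0.2896, 0.0684, 0.3452]
tool_rot: [[0.915, 0.404, 0.002], [0.404, -0.915, 0.0], [0.002, 0.0, -1.0]]
ft_force: [0.1, -0.8, 0.5]
opening: 0.0879
gripper_force: 0.0
```

```bash
python3 - <<'E'
from st import *
s,t=snap('scene','end.png'),snap('top')
cv2.imwrite('pics/g8.png',cv2.resize(s['img'][200:400,190:450],(780,600),interpolation=cv2.INTER_CUBIC))
E
```

```text
30.05 [0.2896 0.0684 0.3452] yaw of y -66.15 q6 72.87223467802922 [ 0.0826 -0.7999  0.5168] 0.0879 0.0
```

View pics/g8.png

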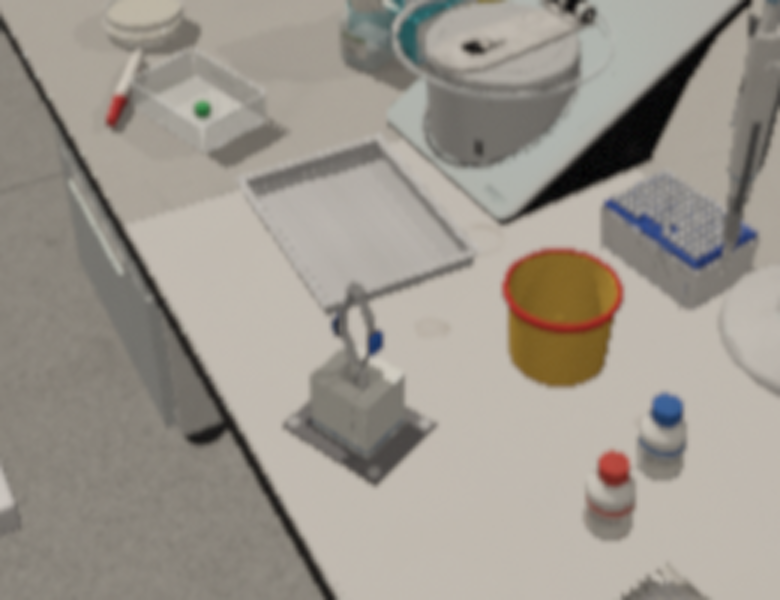

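The final view shows the tray empty, the cap in the box and the forceps upright in the stand. The bottles and marker haven't moved.

```bash
python3 -c "
from workcell import ctrl
print(ctrl.close_job())"
```

```text
the job is handed in; nothing more can be done
None
```

The job is handed in at about 30 s: the lancet is in the sharps pot, the cap is in the plastics box, and the forceps stand closed and tips down in their stand, with the bottles and marker left where they were.

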